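# Wedge the rocking casket steady

### The arm

A 6-joint arm with a two-finger parallel gripper is mounted at the origin on the work surface. World frame = base frame: x ahead of the robot, y to its left, z up, the work surface at z = 0. Lengths are in m, angles in degrees, forces in N, time in s.
With the tool pointing down it reaches from about 0.35 to 0.875 m from the base axis. Payload 4.2 kg.
Tool frame: the origin (TCP) lies on the centre line of the jaws, within the pads' length; the fingertips stand 11 mm ahead of it and the grasp point (between the pads) lies 8 mm behind it; z points along the fingers, y is the line along which they close (so a half turn about z gives the same grasp; the last joint's range is limited). The gripper opens to 87 mm and grips with 3 to 60 N. Pads are 19 mm wide; open, the fingers measure 117 mm over their backs; the gripper's body (75 mm by 190 mm) begins 51 mm behind the grasp point.
Start: joints at [-55.371, 22.042, 0.453, 0, -68.411, -14.817], TCP at [0.212, -0.588, 0.234] pointing down, gripper open.
Joint ranges: [-179.83, 179.83], [-69.29, 118.12], [-61.27, 80.66], [-181.25, 117.63], [-171.15, -9.14], [-177.46, 177.46]. Speed limits (degrees/s): [159.86, 159.86, 180, 180, 180, 180].

### API

Orientations are given as a 3x3 rotation matrix whose columns are the frame's x, y, z axes.
In Python, from station import r gives the robot as it stands.
- The arm moves only by the tool servo_tool, never from a script. Its argument "commands" is a list that holds one entry, the list of rows, each a list of 7 numbers: the closure, from 0 (fully open) to 1 (shut), then the shift along the tool's x, y, z in mm, then the turn, a rotation vector about the tool's x, y, z in rad. In form: [[[claw, x, y, z, ax, ay, az], ...]]. A call has exactly 5 rows; each row is the pose to reach, as a shift and turn from the pose commanded when the call began, along the tool's axes at that moment; what a row does not reach only later rows make up. A row lasts 1/10 s, in which the tool goes at most 50 mm and 8.59 degrees, less where a joint would pass 70% of its speed; a pose out of reach is approached as far as the arm can. A call with a gripper value outside its range is refused whole. The fingers move at their own pace and stop on an object; the grip force is fixed at half the most. Time passes only in rows, so rows that repeat a pose let the fingers close, or fill a call up. It gives the time, the measured TCP pose, the force, the opening and the grip force at its end, in the units of the state.
- r.sense(): the state, without advancing time (a new reading comes with each control period).
- r.capture(name): name is "side" or "top" or "wrist"; returns a dict with "pixels" (480x640x3 uint8, red, green, blue), "camera_matrix" (3x3 intrinsics, pixels), "dist" ([k1, k2, p1, p2, k3] as OpenCV has them; the pictures are not rectified), "R" (3x3) and "t" (3): a world point X has camera coordinates R X + t. Camera axes: x right, y down, z forward; pixel columns grow to the right and rows downward; lengths in m; the calibration is good to about 2 mm. A picture is of the moment at which its call begins. There is no depth.
- r.finish_job(): hands the job in; it is judged then, once.
The state is a dict: "time_s": time; "joints": joint angles; "joint_velocities": joint speeds; "effort": joint torques, N m; "tcp_pos": TCP position; "ee_rot": TCP orientation; "wrist_force": force on the tool from outside, world axes, zero at the start; "moment": the same for the moment, N m; "gripper_width": opening from 0.0 (shut) to 1.0 (fully open); "gripper_force": force on a finger pad.
Only numpy, scipy, OpenCV 4.12 (cv2) and the standard library are available. Lean on these libraries where they do the work, as an engineer would, in place of code of your own. Each camera call takes 0.05 s, during which the arm holds its last target. There are 200 camera calls.

### The job

The teak casket rocks on a short foot: first press down on the brass disc above that foot and feel it rock, then let it rock back and push the wooden wedge, thin end first, along the bench under the short foot just until the casket stands level and no longer rocks. Only touch, press and push: do not lift the wedge or the casket, do not shove the casket out of its place, and leave the other things on the bench alone. Finish while still holding the brass disc pressed down with a fingertip, with about 6 N, so that the wedge is seen to carry the foot and the casket stays level.

Things in the scene. Friction and masses are not known exactly. Their poses are not given: they have to be found in the camera images.
- casket: dark teak casket, 2 kg, 206 (x) x 236 (y) mm, 125 mm high over its flat lid, a knob 26 mm high in mid-lid. Origin: centre of its footprint at bench level. It stands loose on four square feet, 36 x 36 x 40 mm (three with a 14 mm round stud under them), centred at x = +-80, y = +-95 mm; its underside is 40 mm above the bench. The foot at (+80, -95) is short; at rest it stands level on the other three
- short_foot (a point): centre of the underside of the short, pale foot (36 x 36 mm). At rest it hangs 4 to 9.5 mm above the bench, different every time and best found by touch. 2 to 5 N pressed down above it rocks the casket until it meets the bench; let go, the casket rocks back
- plate: brass disc fixed on the lid straight above the short foot, diameter 32 mm, 3 mm thick. Origin: centre of its underside; its top is 128 mm above the bench when the casket is level
- wedge: pale wooden wedge, 90 g, 130 mm long (x), 50 wide (y). Origin: centre of its flat underside. 2 mm thick at x = +65 growing evenly to 20 mm at x = -65, a flat upright end. Centre of mass x = -17. Starts on the casket's -y side, thin end 30 to 80 mm short of the foot, up to 25 mm off line, 0.2 rad askew. Slides at about 1 N; push rises several N when it bears; driven further it lifts or shoves the casket
- glue: white glue bottle with a red cap, diameter 48 mm, 120 mm high, standing; leave alone. Origin: centre of its base
- wax: amber wax jar with a brass lid, diameter 72 mm, 50 mm high; leave alone. Origin: centre of its base
- hammer: hammer, 260 mm long, lying along its x, about 35 mm high at the head; leave alone. Origin: underside, near the middle of its length
- chisel: chisel with dark wooden handle, 230 mm long along its x, 24 mm high, lying; leave alone. Origin: underside, middle of its length
- gouge: gouge with green handle, 230 mm long along its x, 24 mm high, lying; leave alone. Origin: underside, middle of its length
- sander: cork sanding block, 60 x 90 x 28 mm, lying near the wedge; leave alone. Origin: centre of its underside
Not all that is in view belongs to the job. Leave any green, pink or red look-alike of the wedge alone.

How it is judged (in metres and radians):
On the way, in this order (a step that is already met when the one before it is completed fails the run):
1. the brass disc is pressed and the casket rocks (tilts more than 0.02 rad) (contact force between the fingers and plate above 1 N and angle between casket's own z axis and vertical above 0.02 rad), for 0.1 s.
2. the casket is let go and rocks back level (contact force between the fingers and casket below 0.1 N and angle between casket's own z axis and vertical below 0.01 rad), for 0.1 s.
3. the wedge lies under the short foot (x of short_foot in the frame of wedge below 0.078 m and y of short_foot in the frame of wedge between -0.02 and 0.02 m), for 0.1 s.
At the end, for the whole second after the job is handed in: a finger presses the brass disc with 3 to 20 N and the casket stays level within 0.010 rad; the wedge, flat and untouched, carries the short foot with over 1.5 N, the foot within 20 mm of the wedge's middle line; the casket under 30 mm from its start; all at rest (all of step 3 and contact force between the fingers and plate between 3 and 20 N and angle between casket's own z axis and vertical below 0.01 rad and contact force between wedge and casket above 1.5 N and x of short_foot in the frame of wedge above -0.03 m and angle between wedge's own z axis and vertical below 0.05 rad and distance of casket from where it was at the start of the episode below 0.03 m and contact force between the fingers and wedge below 0.1 N and linear speed of each of casket, wedge below 0.02 m/s); the arm keeps its last pose, push and grip.
It fails at once if the wedge is lifted or tipped (height (world z) of wedge above 0.015 m or angle between wedge's own z axis and vertical above 0.3 rad).
It fails at once if the casket is lifted or tipped (height (world z) of casket above 0.02 m or angle between casket's own z axis and vertical above 0.2 rad).
It fails at once if the casket is shoved more than 30 mm (distance of casket from where it was at the start of the episode above 0.03 m).
It fails at once if another thing on the bench is disturbed (moved more than 30 mm) (distance of any of glue, wax, hammer, chisel, gouge, sander from where it was at the start of the episode above 0.03 m).
It also fails if it takes over 70 s, if anything falls off the work surface, if the arm or the gripper's body presses on something with over 40 N, if the wrist force passes 120 N, or if a joint passes its speed limit or range.

## Working session

There is one attempt and no reset: what is moved stays moved. The work goes in short steps, Python scripts to look and compute and a tool call to move; the robot and the scene stay as the last step left them, time stands still between calls to the robot, and variables do not carry over. Pictures are saved under pics/ and viewed, at most 10 in all, crops included, and the job is handed in when it is done.

Besides the shell and the picture viewer there is one more tool, called after ">>>" by a JSON object that holds its "method" and its "body". servo_tool: Moves the arm, as the interface text tells. Its arguments: {"type":"object","properties":{"commands":{"type":"array","items":{"type":"array","items":{"type":"array","items":{"type":"number"}}}}},"required":["commands"]}

```bash
mkdir -p pics; ls
python3 - <<'E'
from station import r
import cv2,numpy as np
s=r.sense();print(s['time_s'],s['tcp_pos'],s['ee_rot'],s['wrist_force'],s['gripper_width'])
for n in ['side','top']:
    c=r.capture(n);cv2.imwrite(f'pics/{n}0.png',c['pixels'][:,:,::-1]);np.savez(f'pics/{n}0.npz',**c)
    print(n,c['camera_matrix'],c['dist'],c['R'],c['t'])
E
```

```text
pics
0.0 [ 0.21167292 -0.58745205  0.23244915] [[-9.40871264e-01 -3.38763324e-01 -8.21391149e-04]
 [-3.38764309e-01  9.40869072e-01  2.03279174e-03]
 [ 8.41862425e-05  2.19085334e-03 -9.99997597e-01]] [-0.29572262 -0.0902857   0.35367421] 1.0026035487882023
side [[618.87265592   0.         323.50806326]
 [  0.         618.87265592 226.33720161]
 [  0.           0.           1.        ]] [-0.12493083  0.          0.          0.          0.        ] [[ 0.38534118 -0.92277124 -0.00232678]
 [-0.64042859 -0.2656203  -0.7206227 ]
 [ 0.66435186  0.27917574 -0.69332352]] [-0.27870952  0.38693394  1.25021899]
top [[516.89555766   0.         313.74655282]
 [  0.         516.89555766 244.02721971]
 [  0.           0.           1.        ]] [-0.04754806  0.          0.          0.          0.        ] [[ 1.98392752e-03 -9.99997490e-01  1.04140850e-03]
 [-9.98629454e-01 -2.03567703e-03 -5.22978944e-02]
 [ 5.22998831e-02 -9.36225968e-04 -9.98630986e-01]] [-0.08819776  0.54475277  1.35100434]
```

View pics/top0.png

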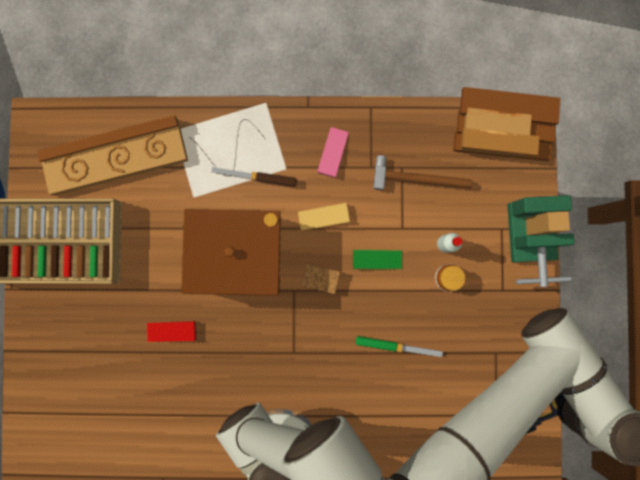

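View pics/side0.png

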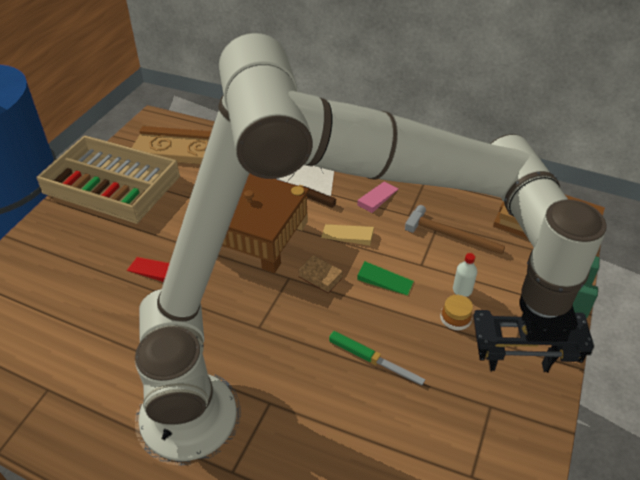

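The top view has image up = +x and left = +y. It shows the casket at about (230,251), the brass disc at (270,219) and the pale wedge at (324,216). The sander is at (322,278), with look-alikes in green (377,260), pink (333,152) and red (171,331). The side view agrees.

```bash
cat > h.py <<'E'
import cv2,numpy as np
def cast(c,px,z):
    p=cv2.undistortPoints(np.array(px,float).reshape(-1,1,2),c['camera_matrix'],c['dist']).reshape(-1,2)
    d=np.c_[p,np.ones(len(p))]@c['R']; o=-c['R'].T@c['t']
    z=np.broadcast_to(z,len(p)); return o+d*((z-o[2])/d[:,2])[:,None]
def blob(c,lo,hi,near,box=None):
    h=cv2.cvtColor(c['pixels'],cv2.COLOR_RGB2HSV); m=cv2.inRange(h,lo,hi)
    if box: b=np.zeros_like(m); x0,y0,x1,y1=box; b[y0:y1,x0:x1]=1; m*=b
    m=cv2.morphologyEx(m,cv2.MORPH_OPEN,np.ones((3,3),np.uint8))
    cs=cv2.findContours(m,cv2.RETR_EXTERNAL,cv2.CHAIN_APPROX_NONE)[0]
    return max(cs,key=cv2.contourArea)
E
python3 - <<'E'
from h import *
c=dict(np.load('pics/top0.npz'))
h=cv2.cvtColor(c['pixels'],cv2.COLOR_RGB2HSV)
for n,(u,v) in dict(plate=(270,219),wedge=(324,216),wedgeL=(306,219),wedgeR=(343,213),lid=(210,230),bench=(315,240),bench2=(324,195)).items(): print(n,h[v,u])
k=blob(c,(15,90,150),(30,200,255),None,(290,195,360,235))
rr=cv2.minAreaRect(k); print(rr,cv2.contourArea(k)); q=cv2.boxPoints(rr); print(q); 
zz=[.002 if p[0]<324 else .02 for p in q]; w=cast(c,q,zz); print('wedge',w)
P=blob(c,(15,120,130),(30,255,255),None,(258,208,284,230)); (u,v),rad=cv2.minEnclosingCircle(P); print('plate',u,v,rad,cast(c,[(u,v)],.128))
L=blob(c,(0,100,30),(12,255,130),None,(170,195,290,305)); rl=cv2.minAreaRect(L); print(rl,cast(c,cv2.boxPoints(rl),.125))
E
```

```text
plate [ 19 185 200]
wedge [ 20 144 220]
wedgeL [ 20 144 218]
wedgeR [ 20 141 220]
lid [ 12 192 118]
bench [ 15 160 110]
bench2 [ 14 161 150]
((322.8796691894531, 215.38357543945312), (21.498289108276367, 51.7879753112793), 80.07376098632812) 976.0
[[295.52036 209.25894]
 [346.5331  200.33173]
 [350.23898 221.50821]
 [299.22623 230.43542]]
wedge [[ 0.63861475 -0.03816928  0.002     ]
 [ 0.66047858 -0.17354148  0.02      ]
 [ 0.60429939 -0.18322322  0.02      ]
 [ 0.58181997 -0.0482872   0.002     ]]
plate 270.0478210449219 219.2565155029297 7.400350093841553 [[0.59898514 0.019227   0.128     ]]
((194.5, 221.5), (23.0, 19.0), 90.0) [[0.62171377 0.22762247 0.125     ]
 [0.62174376 0.18100653 0.125     ]
 [0.56546803 0.18021883 0.125     ]
 [0.5653942  0.2267162  0.125     ]]
```

```bash
cat >> h.py <<'E'
def go(s,target,yaw=None,down=True):
    """shift (mm, tool axes) and rotvec to the target; yaw = world angle of the tool x axis, deg"""
    from scipy.spatial.transform import Rotation as Ro
    R=np.array(s['ee_rot']); d=R.T@(np.array(target)-s['tcp_pos'])*1e3
    a=np.radians(yaw if yaw is not None else np.degrees(np.arctan2(R[1,0],R[0,0])))
    x=np.array([np.cos(a),np.sin(a),0]); z=np.array([0,0,-1.]); T=np.c_[x,np.cross(z,x),z]
    w=Ro.from_matrix(R.T@T).as_rotvec()
    print('t',s['time_s'],'at',np.round(s['tcp_pos'],4),'yaw',np.degrees(np.arctan2(R[1,0],R[0,0])).round(2),'F',np.round(s['wrist_force'],2),'-> shift',d.round(1),'rot',w.round(3))
E
python3 - <<'E'
from h import *
from station import r
c=dict(np.load('pics/top0.npz'))
L=blob(c,(5,165,60),(14,255,145),None,(170,200,286,300)); rl=cv2.minAreaRect(L); print(rl,cast(c,cv2.boxPoints(rl),.125))
for n,b,z in (('pink',((160,80,120),(179,255,255)),.0),('glue',((0,180,150),(6,255,255)),.12)):pass
print('glue cap',cast(c,[(456,241)],.12),'sander',cast(c,[(322,278)],.028))
go(r.sense(),[.599,.019,.23],270)
E
```

```text
((230.6751251220703, 252.26968383789062), (99.72211456298828, 85.93799591064453), 1.2188751697540283) [[ 0.41682205  0.23701716  0.125     ]
 [ 0.62600848  0.23570722  0.125     ]
 [ 0.62106939 -0.00813437  0.125     ]
 [ 0.41254463 -0.00479031  0.125     ]]
glue cap [[ 0.54752044 -0.43507025  0.12      ]] sander [[ 0.45558575 -0.10877726  0.028     ]]
t 0.1 at [ 0.2116 -0.5875  0.2326] yaw -160.2 F [ 1.15 -1.11 -0.06] -> shift [-569.9  439.4    3.4] rot [ 2.000e-03  1.000e-03 -1.225e+00]
```

>>> {"method": "servo_tool", "body": {"commands": [[[1, -38, 29, 0, 0, 0, -0.08], [1, -76, 58, 0, 0, 0, -0.16], [1, -114, 88, 0, 0, 0, -0.24], [1, -152, 117, 0, 0, 0, -0.33], [1, -190, 146, 0, 0, 0, -0.41]]]}}

```text
time_s: 0.6
tcp_pos: [0.3416, -0.3844, 0.2332]
ee_rot: [[-0.726, -0.688, -0.0], [-0.688, 0.726, 0.0], [-0.0, 0.001, -1.0]]
wrist_force: [0.6, -0.9, -0.4]
gripper_width: 0.633
gripper_force: 0.0
```

>>> {"method": "servo_tool", "body": {"commands": [[[1, -46, 12, 0, 0, 0, -0.08], [1, -93, 23, 0, 0, 0, -0.16], [1, -140, 35, 0, 0, 0, -0.24], [1, -186, 47, 0, 0, 0, -0.33], [1, -232, 58, 0, 0, 0, -0.41]]]}}

```text
time_s: 1.1
tcp_pos: [0.4706, -0.1829, 0.2334]
ee_rot: [[-0.391, -0.921, -0.0], [-0.921, 0.391, 0.0], [-0.0, 0.0, -1.0]]
wrist_force: [0.8, 0.0, 0.4]
gripper_width: 0.171
gripper_force: 0.0
```

Run:
```python
from h import *
from station import r
go(r.sense(),[.599,.019,.23],270)
```

```text
t 1.1 at [ 0.4706 -0.1829  0.2334] yaw -112.99 F [0.75 0.03 0.39] -> shift [-236.   -39.4    3.4] rot [ 0.     0.    -0.401]
```

>>> {"method": "servo_tool", "body": {"commands": [[[1, -48, -8, 0, 0, 0, -0.08], [1, -96, -16, 0, 0, 0, -0.16], [1, -143, -24, 2, 0, 0, -0.24], [1, -190, -32, 3, 0, 0, -0.32], [1, -235, -39, 3, 0, 0, -0.4]]]}}

```text
time_s: 1.6
tcp_pos: [0.5991, 0.0177, 0.2299]
ee_rot: [[-0.001, -1.0, -0.001], [-1.0, 0.001, -0.0], [0.0, 0.001, -1.0]]
wrist_force: [0.1, -0.8, 0.9]
gripper_width: 0.003
gripper_force: 0.0
```

Run:
```python
from h import *
from station import r
c=r.capture('wrist');cv2.imwrite('pics/w1.png',c['pixels'][:,:,::-1]);np.savez('pics/w1.npz',**c)
print(-c['R'].T@c['t'])
go(r.sense(),[.599,.019,.145],270)
```

```text
[ 0.59900542 -0.06638307  0.38109312]
t 1.65 at [0.6029 0.0224 0.2293] yaw -89.67 F [4.02 1.07 0.15] -> shift [ 3.5  4.2 84.3] rot [-0.002  0.001  0.006]
```

View pics/w1.png

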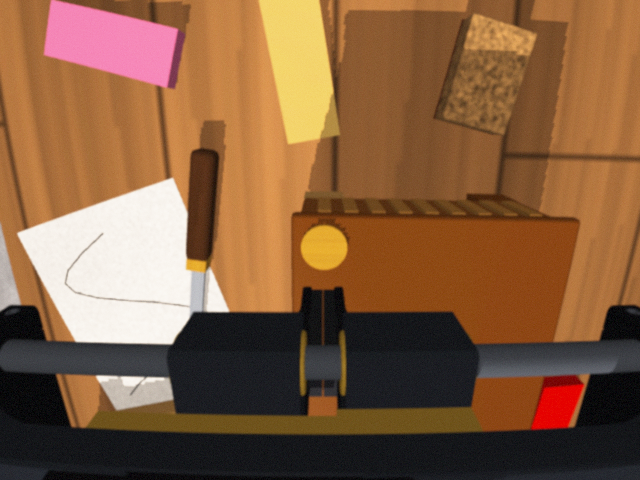

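The wrist view shows the disc at (324,247) and the wedge's thin edge running from (290,143) to (340,133). The sander is at about (490,75), clear of both. Next I measure the disc and the wedge from this view.

Run:
```python
from h import *
from station import r
c=r.capture('wrist');np.savez('pics/w1.npz',**c);cv2.imwrite('pics/w1b.png',c['pixels'][:,:,::-1])
h=cv2.cvtColor(c['pixels'],cv2.COLOR_RGB2HSV);print(h[247,324],h[80,300],h[250,450])
P=blob(c,(18,180,170),(32,255,255),None,(294,215,354,285));(u,v),rad=cv2.minEnclosingCircle(P);print(u,v,rad,cast(c,[(u,v),(u-rad,v),(u+rad,v)],.128))
W=blob(c,(20,90,200),(32,190,255),None,(240,0,360,160)); q=cv2.approxPolyDP(W,6,True).reshape(-1,2);print(q);print(cast(c,q,.002))
L=blob(c,(5,190,80),(14,255,190),None,(292,212,600,300)); q=cv2.approxPolyDP(L,4,True).reshape(-1,2);print(q.tolist())
print(cast(c,[(293,214),(578,220)],.125))
go(r.sense(),[.599,.019,.145],270)
```

```text
[ 21 202 230] [ 23 146 243] [ 13 228 140]
329.9931640625 241.0993194580078 23.369287490844727 [[0.59766309 0.01809838 0.128     ]
 [0.61362535 0.01820236 0.128     ]
 [0.58169483 0.01799398 0.128     ]]
[[267   0]
 [293 137]
 [323 133]
 [338  88]
 [326   0]]
[[ 0.65291988 -0.16426575  0.002     ]
 [ 0.6313356  -0.04537105  0.002     ]
 [ 0.60289772 -0.04919775  0.002     ]
 [ 0.58935853 -0.08977892  0.002     ]
 [ 0.60099258 -0.1642013   0.002     ]]
[[298, 299], [304, 283], [315, 289], [341, 286], [344, 299], [568, 299], [586, 216], [298, 212]]
[[ 6.22856744e-01 -2.30694064e-05  1.25000000e-01]
 [ 4.22847412e-01  2.28812148e-03  1.25000000e-01]]
t 1.7 at [0.6008 0.0199 0.2291] yaw -89.94 F [-1.23 -0.1  -0.69] -> shift [ 0.9  1.8 84.1] rot [0.    0.    0.001]
```

>>> {"method": "servo_tool", "body": {"commands": [[[1, 1, 2, 30, 0, 0, 0], [1, 1, 2, 55, 0, 0, 0], [1, 1, 2, 75, 0, 0, 0], [1, 1, 2, 84, 0, 0, 0], [1, 1, 2, 84, 0, 0, 0]]]}}

```text
time_s: 2.2
tcp_pos: [0.5956, 0.0142, 0.1451]
ee_rot: [[-0.006, -1.0, -0.003], [-1.0, 0.006, -0.001], [0.001, 0.003, -1.0]]
wrist_force: [-0.3, -0.2, -0.1]
gripper_width: 0.009
gripper_force: 0.0
```

>>> {"method": "servo_tool", "body": {"commands": [[[1, 0, 0, 1, 0, 0, 0], [1, 0, 0, 2, 0, 0, 0], [1, 0, 0, 3, 0, 0, 0], [1, 0, 0, 4, 0, 0, 0], [1, 0, 0, 4, 0, 0, 0]]]}}

```text
time_s: 2.7
tcp_pos: [0.5966, 0.0148, 0.1428]
ee_rot: [[-0.005, -1.0, 0.0], [-1.0, 0.005, 0.0], [-0.0, -0.0, -1.0]]
wrist_force: [-1.0, 0.2, -1.3]
gripper_width: 0.002
gripper_force: 0.0
```

>>> {"method": "servo_tool", "body": {"commands": [[[1, -3, 0, 0, 0, 0, 0], [1, -3, 0, 1, 0, 0, 0], [1, -3, 0, 2, 0, 0, 0], [1, -3, 0, 3, 0, 0, 0], [1, -3, 0, 3, 0, 0, 0]]]}}

```text
time_s: 3.2
tcp_pos: [0.5966, 0.0177, 0.1394]
ee_rot: [[-0.005, -1.0, -0.0], [-1.0, 0.005, -0.0], [0.0, 0.0, -1.0]]
wrist_force: [-0.1, 0.6, -0.5]
gripper_width: 0.003
gripper_force: 0.0
```

>>> {"method": "servo_tool", "body": {"commands": [[[1, 0, 0, 1, 0, 0, 0], [1, 0, 0, 1, 0, 0, 0], [1, 0, 0, 2, 0, 0, 0], [1, 0, 0, 2, 0, 0, 0], [1, 0, 0, 2, 0, 0, 0]]]}}

```text
time_s: 3.7
tcp_pos: [0.5972, 0.0177, 0.138]
ee_rot: [[-0.005, -1.0, 0.001], [-1.0, 0.005, -0.0], [0.0, -0.001, -1.0]]
wrist_force: [2.1, -1.5, 2.8]
gripper_width: 0.003
gripper_force: 1.4
```

>>> {"method": "servo_tool", "body": {"commands": [[[1, 0, 0, 1, 0, 0, 0], [1, 0, 0, 1, 0, 0, 0], [1, 0, 0, 2, 0, 0, 0], [1, 0, 0, 2, 0, 0, 0], [1, 0, 0, 2, 0, 0, 0]]]}}

```text
time_s: 4.2
tcp_pos: [0.5968, 0.0179, 0.1356]
ee_rot: [[-0.005, -1.0, 0.001], [-1.0, 0.005, 0.0], [-0.0, -0.001, -1.0]]
wrist_force: [1.4, -0.9, 3.3]
gripper_width: 0.009
gripper_force: 1.7
```

>>> {"method": "servo_tool", "body": {"commands": [[[1, 0, 0, 1, 0, 0, 0], [1, 0, 0, 1, 0, 0, 0], [1, 0, 0, 2, 0, 0, 0], [1, 0, 0, 2, 0, 0, 0], [1, 0, 0, 2, 0, 0, 0]]]}}

```text
time_s: 4.7
tcp_pos: [0.5958, 0.0179, 0.1328]
ee_rot: [[-0.005, -1.0, -0.002], [-1.0, 0.005, 0.0], [-0.0, 0.002, -1.0]]
wrist_force: [1.3, -1.0, 1.5]
gripper_width: 0.005
gripper_force: 0.9
```

>>> {"method": "servo_tool", "body": {"commands": [[[1, 0, 0, 1, 0, 0, 0], [1, 0, 0, 1, 0, 0, 0], [1, 0, 0, 2, 0, 0, 0], [1, 0, 0, 2, 0, 0, 0], [1, 0, 0, 2, 0, 0, 0]]]}}

```text
time_s: 5.2
tcp_pos: [0.5961, 0.0178, 0.1325]
ee_rot: [[-0.005, -1.0, -0.001], [-1.0, 0.005, -0.0], [0.0, 0.001, -1.0]]
wrist_force: [-2.1, -0.7, 7.4]
gripper_width: 0.006
gripper_force: 4.0
```

>>> {"method": "servo_tool", "body": {"commands": [[[1, 0, 0, 1, 0, 0, 0], [1, 0, 0, 1, 0, 0, 0], [1, 0, 0, 1, 0, 0, 0], [1, 0, 0, 1, 0, 0, 0], [1, 0, 0, 1, 0, 0, 0]]]}}

```text
time_s: 5.7
tcp_pos: [0.5962, 0.0177, 0.1323]
ee_rot: [[-0.004, -1.0, -0.0], [-1.0, 0.004, -0.0], [0.0, 0.0, -1.0]]
wrist_force: [-3.3, 0.2, 11.5]
gripper_width: 0.002
gripper_force: 5.7
```

>>> {"method": "servo_tool", "body": {"commands": [[[1, 0, 0, -5, 0, 0, 0], [1, 0, 0, -9, 0, 0, 0], [1, 0, 0, -13, 0, 0, 0], [1, 0, 0, -20, 0, 0, 0], [1, 0, 0, -30, 0, 0, 0]]]}}

```text
time_s: 6.2
tcp_pos: [0.5961, 0.0177, 0.1603]
ee_rot: [[-0.005, -1.0, -0.002], [-1.0, 0.005, -0.0], [0.0, 0.002, -1.0]]
wrist_force: [-0.9, 1.7, -0.8]
gripper_width: 0.01
gripper_force: 0.0
```

Run:
```python
from h import *
from station import r
go(r.sense(),[.631,-.217,.18],279)
```

```text
t 6.2 at [0.5961 0.0177 0.1603] yaw -90.3 F [-0.9   1.75 -0.78] -> shift [234.5 -36.  -19.7] rot [ 0.002 -0.    -0.162]
```

>>> {"method": "servo_tool", "body": {"commands": [[[0.84, 40, -6, -30, 0, 0, -0.04], [0.84, 85, -12, -30, 0, 0, -0.08], [0.84, 130, -20, -30, 0, 0, -0.12], [0.84, 175, -27, -25, 0, 0, -0.16], [0.84, 215, -33, -20, 0, 0, -0.16]]]}}

```text
time_s: 6.7
tcp_pos: [0.6289, -0.1995, 0.1814]
ee_rot: [[0.155, -0.988, 0.001], [-0.988, -0.155, -0.0], [0.0, -0.001, -1.0]]
wrist_force: [0.6, 0.5, 0.3]
gripper_width: 0.156
gripper_force: 0.0
```

>>> {"method": "servo_tool", "body": {"commands": [[[0.84, 18, 0, 0, 0, 0, 0], [0.84, 18, 0, 0, 0, 0, 0], [0.84, 18, 0, 0, 0, 0, 0], [0.84, 18, 0, 0, 0, 0, 0], [0.84, 18, 0, 0, 0, 0, 0]]]}}

```text
time_s: 7.2
tcp_pos: [0.6315, -0.2138, 0.1811]
ee_rot: [[0.156, -0.988, 0.001], [-0.988, -0.156, 0.0], [0.0, -0.001, -1.0]]
wrist_force: [-0.3, 1.1, -0.1]
gripper_width: 0.165
gripper_force: 0.0
```

Run:
```python
from h import *
from station import r
for n in ('top','wrist'):
    c=r.capture(n);np.savez(f'pics/{n}2.npz',**c);cv2.imwrite(f'pics/{n}2.png',c['pixels'][:,:,::-1])
go(r.sense(),[.631,-.217,.016],279)
```

```text
t 7.3 at [ 0.6315 -0.214   0.181 ] yaw -81.03 F [-0.05  0.3  -0.15] -> shift [  2.9   1.  165. ] rot [-0. -0. -0.]
```

View pics/wrist2.png

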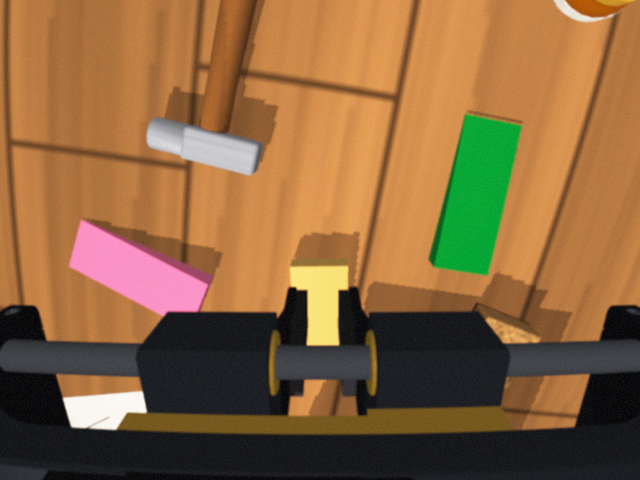

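The thick end shows at (291–348, 263), square to the fingers and centred on them.

Run:
```python
from h import *
c=dict(np.load('pics/wrist2.npz'))
W=blob(c,(20,90,190),(32,190,255),None,(270,240,370,345)); q=cv2.approxPolyDP(W,4,True).reshape(-1,2);print(q.tolist());print(cast(c,q,.02))
from station import r
go(r.sense(),[.631,-.217,.016],279)
```

```text
[[291, 266], [291, 285], [308, 290], [307, 344], [338, 344], [337, 290], [347, 286], [347, 266]]
[[ 0.65214108 -0.17302008  0.02      ]
 [ 0.64979829 -0.15530248  0.02      ]
 [ 0.63436623 -0.15289932  0.02      ]
 [ 0.6273508  -0.09833892  0.02      ]
 [ 0.59892582 -0.10283558  0.02      ]
 [ 0.60912652 -0.15689426  0.02      ]
 [ 0.60109605 -0.16205081  0.02      ]
 [ 0.60441452 -0.18058058  0.02      ]]
t 7.3 at [ 0.6315 -0.214   0.181 ] yaw -81.03 F [-0.05  0.3  -0.15] -> shift [  2.9   1.  165. ] rot [-0. -0. -0.]
```

>>> {"method": "servo_tool", "body": {"commands": [[[0.84, 0, -2, 40, 0, 0, 0], [0.84, 0, -2, 80, 0, 0, 0], [0.84, 0, -2, 115, 0, 0, 0], [0.84, 0, -2, 140, 0, 0, 0], [0.84, 0, -2, 150, 0, 0, 0]]]}}

```text
time_s: 7.8
tcp_pos: [0.6315, -0.214, 0.0275]
ee_rot: [[0.155, -0.988, -0.005], [-0.988, -0.155, 0.001], [-0.002, 0.005, -1.0]]
wrist_force: [-0.3, 0.2, -0.8]
gripper_width: 0.158
gripper_force: 0.0
```

>>> {"method": "servo_tool", "body": {"commands": [[[0.84, 0, 0, 5, 0, 0, 0], [0.84, 0, 0, 10, 0, 0, 0], [0.84, 0, 0, 14, 0, 0, 0], [0.84, 0, 0, 14, 0, 0, 0], [0.84, 0, 0, 14, 0, 0, 0]]]}}

```text
time_s: 8.3
tcp_pos: [0.6338, -0.215, 0.0174]
ee_rot: [[0.154, -0.988, 0.001], [-0.988, -0.154, -0.0], [0.0, -0.001, -1.0]]
wrist_force: [0.1, -0.7, -0.7]
gripper_width: 0.158
gripper_force: 0.0
```

>>> {"method": "servo_tool", "body": {"commands": [[[0.84, -5, 0, 0, 0, 0, 0], [0.84, -10, 0, 0, 0, 0, 0], [0.84, -15, 0, 0, 0, 0, 0], [0.84, -18, 0, 0, 0, 0, 0], [0.84, -20, 0, 0, 0, 0, 0]]]}}

```text
time_s: 8.8
tcp_pos: [0.6302, -0.1946, 0.0166]
ee_rot: [[0.155, -0.988, -0.0], [-0.988, -0.155, 0.0], [-0.0, 0.0, -1.0]]
wrist_force: [-0.1, -0.7, -0.3]
gripper_width: 0.16
gripper_force: 0.0
```

>>> {"method": "servo_tool", "body": {"commands": [[[0.84, -6, 0, 0, 0, 0, 0], [0.84, -12, 0, 0, 0, 0, 0], [0.84, -18, 0, 0, 0, 0, 0], [0.84, -24, 0, 0, 0, 0, 0], [0.84, -30, 0, 0, 0, 0, 0]]]}}

```text
time_s: 9.3
tcp_pos: [0.6255, -0.1649, 0.0165]
ee_rot: [[0.154, -0.988, -0.0], [-0.988, -0.154, 0.0], [-0.0, 0.0, -1.0]]
wrist_force: [0.2, -0.1, -0.9]
gripper_width: 0.159
gripper_force: 0.2
```

>>> {"method": "servo_tool", "body": {"commands": [[[0.84, -6, 0, 0, 0, 0, 0], [0.84, -12, 0, 0, 0, 0, 0], [0.84, -18, 0, 0, 0, 0, 0], [0.84, -24, 0, 0, 0, 0, 0], [0.84, -28, 0, 0, 0, 0, 0]]]}}

```text
time_s: 9.8
tcp_pos: [0.6212, -0.1372, 0.0166]
ee_rot: [[0.155, -0.988, -0.0], [-0.988, -0.155, 0.0], [-0.0, 0.0, -1.0]]
wrist_force: [0.6, 0.9, -0.0]
gripper_width: 0.164
gripper_force: 0.2
```

Run:
```python
from h import *
from station import r
for n in ('top','wrist'):
    c=r.capture(n);np.savez(f'pics/{n}3.npz',**c);cv2.imwrite(f'pics/{n}3.png',c['pixels'][:,:,::-1])
c=dict(np.load('pics/top3.npz'))
cv2.imwrite('pics/top3c.png',cv2.resize(c['pixels'][170:290,170:370,::-1],None,fx=4,fy=4,interpolation=cv2.INTER_CUBIC))
go(r.sense(),[.615,-.108,.016],279)
```

```text
t 9.9 at [ 0.6212 -0.1372  0.0166] yaw -81.08 F [-0.24  0.27 -0.37] -> shift [-29.8   1.6   0.6] rot [ 0.     0.    -0.001]
```

View pics/top3c.png

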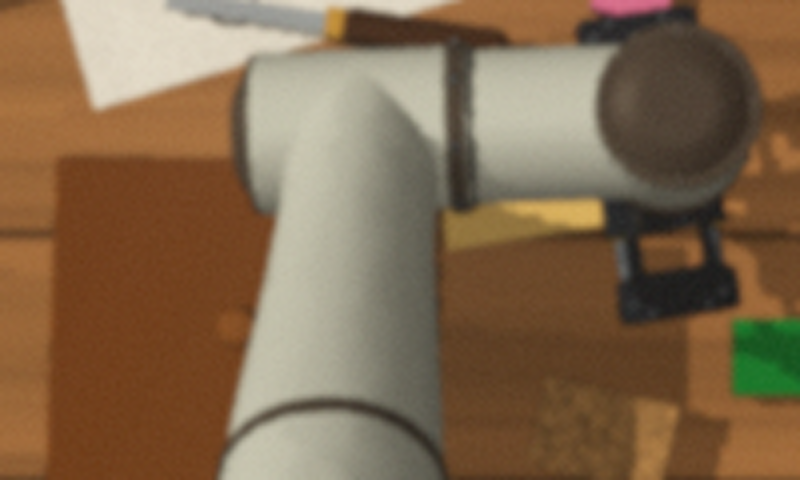

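The top view, with the arm in the way, shows the wedge still aligned and heading under the casket. The arm's wrist link hangs over the casket, so I check its clearance from the side.

Run:
```python
from h import *
from station import r
c=r.capture('side');np.savez('pics/side3.npz',**c)
cv2.imwrite('pics/side3.png',cv2.resize(c['pixels'][100:340,140:460,::-1],None,fx=2.5,fy=2.5,interpolation=cv2.INTER_CUBIC))
```

```text
(no output)
```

View pics/side3.png

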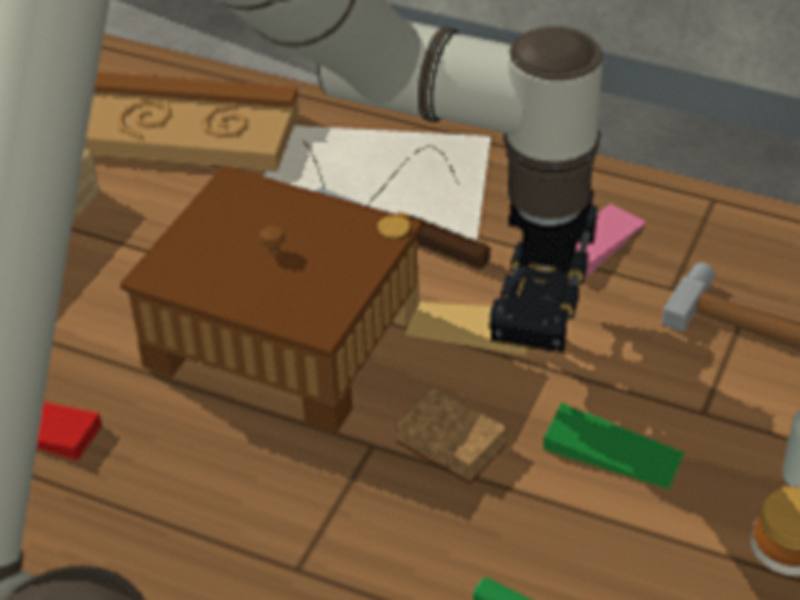

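The arm clears the casket by a wide margin, and the disc at (393,226) and the wedge at (450,322) are both visible. I keep pushing.

>>> {"method": "servo_tool", "body": {"commands": [[[0.84, -4, 0, 0, 0, 0, 0], [0.84, -8, 0, 0, 0, 0, 0], [0.84, -12, 0, 0, 0, 0, 0], [0.84, -15, 0, 0, 0, 0, 0], [0.84, -15, 0, 0, 0, 0, 0]]]}}

```text
time_s: 10.45
tcp_pos: [0.6189, -0.1225, 0.0166]
ee_rot: [[0.155, -0.988, -0.0], [-0.988, -0.155, 0.0], [-0.0, 0.0, -1.0]]
wrist_force: [0.5, -0.7, 0.6]
gripper_width: 0.159
gripper_force: 0.0
```

>>> {"method": "servo_tool", "body": {"commands": [[[0.84, -1, 0, 0, 0, 0, 0], [0.84, -2, 0, 0, 0, 0, 0], [0.84, -3, 0, 0, 0, 0, 0], [0.84, -4, 0, 0, 0, 0, 0], [0.84, -5, 0, 0, 0, 0, 0]]]}}

```text
time_s: 10.95
tcp_pos: [0.6181, -0.1181, 0.0165]
ee_rot: [[0.154, -0.988, -0.0], [-0.988, -0.154, 0.0], [-0.0, 0.0, -1.0]]
wrist_force: [-0.0, -0.8, -0.3]
gripper_width: 0.161
gripper_force: 0.3
```

>>> {"method": "servo_tool", "body": {"commands": [[[0.84, -1, 0, 0, 0, 0, 0], [0.84, -2, 0, 0, 0, 0, 0], [0.84, -3, 0, 0, 0, 0, 0], [0.84, -3, 0, 0, 0, 0, 0], [0.84, -3, 0, 0, 0, 0, 0]]]}}

```text
time_s: 11.45
tcp_pos: [0.6177, -0.115, 0.0165]
ee_rot: [[0.154, -0.988, 0.0], [-0.988, -0.154, 0.0], [-0.0, -0.0, -1.0]]
wrist_force: [0.5, 0.2, -0.0]
gripper_width: 0.163
gripper_force: 0.0
```

>>> {"method": "servo_tool", "body": {"commands": [[[0.84, -1, 0, 0, 0, 0, 0], [0.84, -2, 0, 0, 0, 0, 0], [0.84, -3, 0, 0, 0, 0, 0], [0.84, -3, 0, 0, 0, 0, 0], [0.84, -3, 0, 0, 0, 0, 0]]]}}

```text
time_s: 11.95
tcp_pos: [0.6173, -0.112, 0.0166]
ee_rot: [[0.154, -0.988, -0.0], [-0.988, -0.154, 0.0], [-0.0, -0.0, -1.0]]
wrist_force: [0.6, 0.6, -0.0]
gripper_width: 0.16
gripper_force: 0.0
```

>>> {"method": "servo_tool", "body": {"commands": [[[0.84, -1, 0, 0, 0, 0, 0], [0.84, -1, 0, 0, 0, 0, 0], [0.84, -2, 0, 0, 0, 0, 0], [0.84, -2, 0, 0, 0, 0, 0], [0.84, -2, 0, 0, 0, 0, 0]]]}}

```text
time_s: 12.45
tcp_pos: [0.6169, -0.1101, 0.0165]
ee_rot: [[0.154, -0.988, -0.0], [-0.988, -0.154, 0.0], [-0.0, 0.0, -1.0]]
wrist_force: [-0.2, 0.6, -0.0]
gripper_width: 0.161
gripper_force: 0.0
```

>>> {"method": "servo_tool", "body": {"commands": [[[0.84, -1, 0, 0, 0, 0, 0], [0.84, -1, 0, 0, 0, 0, 0], [0.84, -2, 0, 0, 0, 0, 0], [0.84, -2, 0, 0, 0, 0, 0], [0.84, -2, 0, 0, 0, 0, 0]]]}}

```text
time_s: 12.95
tcp_pos: [0.6166, -0.1081, 0.0166]
ee_rot: [[0.154, -0.988, -0.0], [-0.988, -0.154, 0.0], [-0.0, 0.0, -1.0]]
wrist_force: [0.2, -0.2, 0.9]
gripper_width: 0.159
gripper_force: 0.0
```

>>> {"method": "servo_tool", "body": {"commands": [[[0.84, -1, 0, 0, 0, 0, 0], [0.84, -2, 0, 0, 0, 0, 0], [0.84, -2, 0, 0, 0, 0, 0], [0.84, -2, 0, 0, 0, 0, 0], [0.84, -2, 0, 0, 0, 0, 0]]]}}

```text
time_s: 13.45
tcp_pos: [0.6163, -0.1061, 0.0166]
ee_rot: [[0.154, -0.988, 0.0], [-0.988, -0.154, 0.0], [-0.0, -0.0, -1.0]]
wrist_force: [-0.2, -0.9, 0.7]
gripper_width: 0.16
gripper_force: 0.0
```

>>> {"method": "servo_tool", "body": {"commands": [[[0.84, -1, 0, 0, 0, 0, 0], [0.84, -2, 0, 0, 0, 0, 0], [0.84, -2, 0, 0, 0, 0, 0], [0.84, -2, 0, 0, 0, 0, 0], [0.84, -2, 0, 0, 0, 0, 0]]]}}

```text
time_s: 13.95
tcp_pos: [0.616, -0.1042, 0.0166]
ee_rot: [[0.154, -0.988, 0.0], [-0.988, -0.154, 0.0], [-0.0, -0.0, -1.0]]
wrist_force: [0.5, -0.3, -0.4]
gripper_width: 0.165
gripper_force: 0.0
```

Run:
```python
from h import *
from station import r
F=[]
for i in range(6):
    c=r.capture('wrist'); F.append(r.sense()['wrist_force'])
print(np.mean(F,0),np.std(F,0))
np.savez('pics/w4.npz',**c);cv2.imwrite('pics/w4.png',c['pixels'][:,:,::-1])
go(r.sense(),[.615,-.104,.016],279)
```

```text
[ 0.49711323 -0.06149046 -0.04241695] [0.23089233 0.69475785 0.47358515]
t 14.25 at [ 0.616  -0.1043  0.0166] yaw -81.12 F [0.74 1.03 0.44] -> shift [-0.4  1.   0.6] rot [-0.    -0.    -0.002]
```

View pics/w4.png

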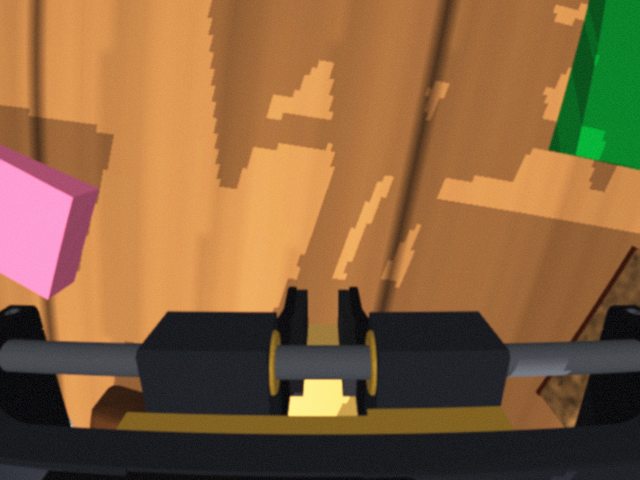

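The wedge's thick end shows between the fingers at about row 325. I check where it is relative to the fingers.

Run:
```python
from h import *
c=dict(np.load('pics/w4.npz'))
h=cv2.cvtColor(c['pixels'],cv2.COLOR_RGB2HSV);print(h[300:346:3,322].tolist())
print(cast(c,[(322,v) for v in (320,325,330)],.02), cast(c,[(322,325)],.0))
```

```text
[[14, 164, 169], [13, 164, 170], [14, 160, 172], [14, 163, 174], [14, 162, 173], [14, 159, 173], [15, 170, 169], [14, 157, 175], [18, 160, 163], [20, 158, 160], [19, 160, 163], [20, 150, 156], [19, 160, 158], [19, 153, 158], [19, 153, 163], [17, 103, 102]]
[[ 0.61617593 -0.10615026  0.02      ]
 [ 0.61580063 -0.10374658  0.02      ]
 [ 0.61542146 -0.10131808  0.02      ]] [[ 0.61403789 -0.09242985  0.        ]]
```

>>> {"method": "servo_tool", "body": {"commands": [[[0.84, -1, 0, 0, 0, 0, 0], [0.84, -2, 0, 0, 0, 0, 0], [0.84, -2, 0, 0, 0, 0, 0], [0.84, -2, 0, 0, 0, 0, 0], [0.84, -2, 0, 0, 0, 0, 0]]]}}

```text
time_s: 14.75
tcp_pos: [0.6157, -0.1022, 0.0165]
ee_rot: [[0.154, -0.988, -0.0], [-0.988, -0.154, 0.0], [-0.0, 0.0, -1.0]]
wrist_force: [0.2, -0.3, -0.4]
gripper_width: 0.16
gripper_force: 0.0
```

>>> {"method": "servo_tool", "body": {"commands": [[[0.84, 0, 0, 0, 0, 0, 0], [0.84, -1, 0, 0, 0, 0, 0], [0.84, -1, 0, 0, 0, 0, 0], [0.84, -2, 0, 0, 0, 0, 0], [0.84, -2, 0, 0, 0, 0, 0]]]}}

```text
time_s: 15.25
tcp_pos: [0.6154, -0.1002, 0.0165]
ee_rot: [[0.154, -0.988, -0.0], [-0.988, -0.154, 0.0], [-0.0, 0.0, -1.0]]
wrist_force: [0.1, 0.2, -0.4]
gripper_width: 0.156
gripper_force: 0.1
```

>>> {"method": "servo_tool", "body": {"commands": [[[0.84, 0, 0, 0, 0, 0, 0], [0.84, 0, 0, 0, 0, 0, 0], [0.84, -1, 0, 0, 0, 0, 0], [0.84, -1, 0, 0, 0, 0, 0], [0.84, -1, 0, 0, 0, 0, 0]]]}}

```text
time_s: 15.75
tcp_pos: [0.6152, -0.0992, 0.0165]
ee_rot: [[0.154, -0.988, -0.0], [-0.988, -0.154, 0.0], [-0.0, 0.0, -1.0]]
wrist_force: [0.4, 0.9, -0.2]
gripper_width: 0.158
gripper_force: 0.0
```

>>> {"method": "servo_tool", "body": {"commands": [[[0.84, 0, 0, 0, 0, 0, 0], [0.84, 0, 0, 0, 0, 0, 0], [0.84, 0, 0, 0, 0, 0, 0], [0.84, -1, 0, 0, 0, 0, 0], [0.84, -2, 0, 0, 0, 0, 0]]]}}

```text
time_s: 16.25
tcp_pos: [0.615, -0.0973, 0.0166]
ee_rot: [[0.154, -0.988, 0.0], [-0.988, -0.154, -0.0], [0.0, -0.0, -1.0]]
wrist_force: [0.3, -0.8, -0.4]
gripper_width: 0.155
gripper_force: 0.2
```

>>> {"method": "servo_tool", "body": {"commands": [[[0.84, 0, 0, 0, 0, 0, 0], [0.84, 0, 0, 0, 0, 0, 0], [0.84, 0, 0, 0, 0, 0, 0], [0.84, -1, 0, 0, 0, 0, 0], [0.84, -2, 0, 0, 0, 0, 0]]]}}

```text
time_s: 16.75
tcp_pos: [0.6146, -0.0954, 0.0165]
ee_rot: [[0.154, -0.988, -0.0], [-0.988, -0.154, -0.0], [0.0, 0.0, -1.0]]
wrist_force: [0.6, -0.4, 0.1]
gripper_width: 0.161
gripper_force: 0.3
```

>>> {"method": "servo_tool", "body": {"commands": [[[0.84, 0, 0, 0, 0, 0, 0], [0.84, 0, 0, 0, 0, 0, 0], [0.84, 0, 0, 0, 0, 0, 0], [0.84, -1, 0, 0, 0, 0, 0], [0.84, -2, 0, 0, 0, 0, 0]]]}}

```text
time_s: 17.25
tcp_pos: [0.6143, -0.0935, 0.0166]
ee_rot: [[0.154, -0.988, 0.0], [-0.988, -0.154, -0.0], [0.0, -0.0, -1.0]]
wrist_force: [0.7, -1.1, 0.1]
gripper_width: 0.162
gripper_force: 0.7
```

Run:
```python
from h import *
from station import r
F=[]
for i in range(8):
    c=r.capture('side'); F.append(r.sense()['wrist_force'])
print(np.mean(F,0),np.std(F,0))
a=np.load('pics/side3.npz')
b=np.hstack([cv2.resize(p[170:260,215:365,::-1],None,fx=2.6,fy=4,interpolation=cv2.INTER_CUBIC) for p in (a['pixels'],c['pixels'])])
cv2.imwrite('pics/s5.png',b); print(b.shape)
# casket shift by phase correlation of the lid region
g=[cv2.cvtColor(p,cv2.COLOR_RGB2GRAY).astype(np.float32)[180:240,195:300] for p in (a['pixels'],c['pixels'])]
print(cv2.phaseCorrelate(g[0],g[1],cv2.createHanningWindow((105,60),cv2.CV_32F)))
```

```text
[-0.23716317 -0.84222138 -0.00703834] [0.25772291 0.71513749 0.40886021]
(360, 780, 3)
((0.0042086236420715295, 0.01589523285733563), 0.9788852781425288)
```

View pics/s5.png

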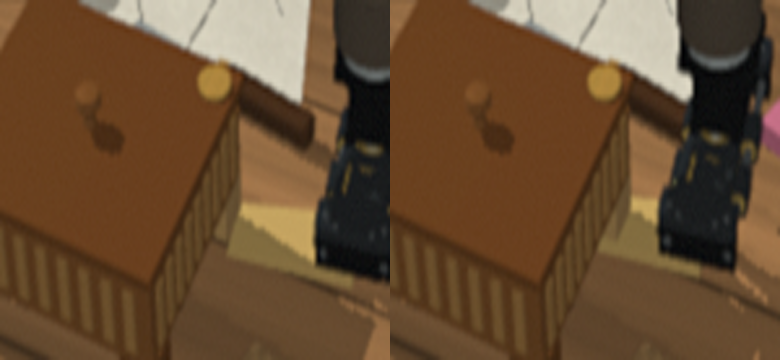

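Between the two side views the casket has not moved (shift under 0.02 px), and the wedge is under the foot. The force on y may be starting to rise, so I go on in small steps.

>>> {"method": "servo_tool", "body": {"commands": [[[0.84, 0, 0, 0, 0, 0, 0], [0.84, 0, 0, 0, 0, 0, 0], [0.84, 0, 0, 0, 0, 0, 0], [0.84, -1, 0, 0, 0, 0, 0], [0.84, -1, 0, 0, 0, 0, 0]]]}}

```text
time_s: 18.15
tcp_pos: [0.6142, -0.0926, 0.0166]
ee_rot: [[0.154, -0.988, 0.0], [-0.988, -0.154, -0.0], [0.0, -0.0, -1.0]]
wrist_force: [1.3, -1.7, 0.2]
gripper_width: 0.161
gripper_force: 1.0
```

>>> {"method": "servo_tool", "body": {"commands": [[[0.84, 0, 0, 0, 0, 0, 0], [0.84, 0, 0, 0, 0, 0, 0], [0.84, 0, 0, 0, 0, 0, 0], [0.84, -1, 0, 0, 0, 0, 0], [0.84, -1, 0, 0, 0, 0, 0]]]}}

```text
time_s: 18.65
tcp_pos: [0.614, -0.0916, 0.0166]
ee_rot: [[0.154, -0.988, -0.0], [-0.988, -0.154, -0.0], [0.0, 0.0, -1.0]]
wrist_force: [0.6, -4.1, 0.3]
gripper_width: 0.159
gripper_force: 2.0
```

```bash
cat > f.py <<'E'
from h import *
from station import r
F=[]
for i in range(8):
    c=r.capture('side'); F.append(r.sense()['wrist_force'])
print(np.mean(F,0).round(2),np.std(F,0).round(2))
a=np.load('pics/side3.npz')
g=[cv2.cvtColor(p,cv2.COLOR_RGB2GRAY).astype(np.float32)[180:240,195:300] for p in (a['pixels'],c['pixels'])]
print(cv2.phaseCorrelate(g[0],g[1],cv2.createHanningWindow((105,60),cv2.CV_32F)))
E
python3 f.py
```

```text
[ 0.58 -4.33 -0.73] [0.34 0.91 0.65]
((0.0158492974347908, -0.06471063091885298), 0.9567961775226358)
```

The push has risen to 4.3 N with the casket still in place, so the wedge is bearing. I back off straight and rise.

>>> {"method": "servo_tool", "body": {"commands": [[[0.84, 4, 0, 0, 0, 0, 0], [0.84, 12, 0, 0, 0, 0, 0], [0.84, 24, 0, 0, 0, 0, 0], [0.84, 35, 0, 0, 0, 0, 0], [0.84, 40, 0, 0, 0, 0, 0]]]}}

```text
time_s: 19.55
tcp_pos: [0.6204, -0.1323, 0.0165]
ee_rot: [[0.153, -0.988, 0.0], [-0.988, -0.153, 0.0], [-0.0, -0.0, -1.0]]
wrist_force: [0.4, -0.6, 0.1]
gripper_width: 0.163
gripper_force: 0.0
```

>>> {"method": "servo_tool", "body": {"commands": [[[0.84, 2, 0, -30, 0, 0, 0], [0.84, 2, 0, -70, 0, 0, 0], [0.84, 2, 0, -110, 0, 0, 0], [1, 2, 0, -150, 0, 0, 0], [1, 2, 0, -170, 0, 0, 0]]]}}

```text
time_s: 20.05
tcp_pos: [0.6221, -0.1336, 0.1912]
ee_rot: [[0.154, -0.988, 0.007], [-0.988, -0.154, -0.001], [0.002, -0.007, -1.0]]
wrist_force: [-0.2, 0.0, 0.3]
gripper_width: 0.053
gripper_force: 0.0
```

```bash
python3 f.py
python3 - <<'E'
from h import *
from station import r
go(r.sense(),[.597,.0185,.16],270)
c=r.capture('wrist');np.savez('pics/w6.npz',**c);cv2.imwrite('pics/w6.png',c['pixels'][:,:,::-1])
E
```

```text
[-0.04  0.13  0.11] [0.91 0.41 1.01]
((0.01339768732118074, 0.09559387112751239), 0.9786469446288215)
t 20.45 at [ 0.6197 -0.1329  0.1846] yaw -81.13 F [-0.6  -0.29  0.81] -> shift [-153.1   -1.    24.7] rot [0.003 0.    0.155]
```

>>> {"method": "servo_tool", "body": {"commands": [[[1, -40, 0, 0, 0, 0, 0.05], [1, -80, 0, 0, 0, 0, 0.1], [1, -120, 0, 0, 0, 0, 0.15], [1, -145, -1, 0, 0, 0, 0.155], [1, -153, -1, 10, 0, 0, 0.155]]]}}

```text
time_s: 21.0
tcp_pos: [0.5984, 0.0209, 0.1771]
ee_rot: [[0.003, -1.0, 0.002], [-1.0, -0.003, 0.0], [-0.0, -0.002, -1.0]]
wrist_force: [0.4, 1.2, 0.6]
gripper_width: 0.007
gripper_force: 0.0
```

>>> {"method": "servo_tool", "body": {"commands": [[[1, 0, 0, 8, 0, 0, 0], [1, 0, 0, 15, 0, 0, 0], [1, 0, 0, 20, 0, 0, 0], [1, 0, 0, 25, 0, 0, 0], [1, 0, 0, 25, 0, 0, 0]]]}}

```text
time_s: 21.5
tcp_pos: [0.5975, 0.0176, 0.1505]
ee_rot: [[-0.001, -1.0, -0.002], [-1.0, 0.001, -0.0], [0.0, 0.002, -1.0]]
wrist_force: [-0.6, 0.3, -0.4]
gripper_width: 0.006
gripper_force: 0.0
```

```bash
python3 f.py
python3 - <<'E'
from h import *
from station import r
go(r.sense(),[.597,.0185,.1395],270)
E
```

```text
[-0.21 -0.27  0.11] [0.84 0.32 0.36]
((-0.043436722636556624, 0.06024888592893163), 0.9539657324920466)
t 21.9 at [0.598  0.0185 0.1519] yaw -90.0 F [-0.78 -0.45  0.17] -> shift [-0.   1.  12.4] rot [-0.001  0.     0.   ]
```

>>> {"method": "servo_tool", "body": {"commands": [[[1, 0, 1, 4, 0, 0, 0], [1, 0, 1, 8, 0, 0, 0], [1, 0, 1, 11, 0, 0, 0], [1, 0, 1, 12, 0, 0, 0], [1, 0, 1, 13, 0, 0, 0]]]}}

```text
time_s: 22.4
tcp_pos: [0.5966, 0.0183, 0.1393]
ee_rot: [[0.0, -1.0, -0.001], [-1.0, -0.0, -0.001], [0.001, 0.001, -1.0]]
wrist_force: [-2.7, 0.9, 8.9]
gripper_width: 0.004
gripper_force: 4.1
```

>>> {"method": "servo_tool", "body": {"commands": [[[1, 0, 0, 0.5, 0, 0, 0], [1, 0, 0, 1, 0, 0, 0], [1, 0, 0, 1, 0, 0, 0], [1, 0, 0, 1, 0, 0, 0], [1, 0, 0, 1, 0, 0, 0]]]}}

```text
time_s: 22.9
tcp_pos: [0.5966, 0.0184, 0.1393]
ee_rot: [[0.001, -1.0, 0.0], [-1.0, -0.001, -0.0], [0.0, -0.0, -1.0]]
wrist_force: [-4.6, 0.7, 9.1]
gripper_width: 0.008
gripper_force: 4.2
```

```bash
python3 f.py
python3 - <<'E'
from h import *
from station import r
go(r.sense(),[.597,.0185,.1385],270)
E
```

```text
[-4.12  0.58  8.33] [0.54 0.43 0.3 ]
((0.22683907380766755, 0.06035809960139815), 0.9065945667985045)
t 23.3 at [0.5966 0.0183 0.1393] yaw -89.97 F [-3.81  1.1   8.01] -> shift [-0.2 -0.4  0.8] rot [-0.    -0.     0.001]
```

The disc holds firm at the level height with 8 N on it. I ease the sideways load and bring the press closer to 6 N.

>>> {"method": "servo_tool", "body": {"commands": [[[1, 0, 0.4, -0.2, 0, 0, 0], [1, 0, 0.8, -0.4, 0, 0, 0], [1, 0, 0.8, -0.4, 0, 0, 0], [1, 0, 0.8, -0.4, 0, 0, 0], [1, 0, 0.8, -0.4, 0, 0, 0]]]}}

```text
time_s: 23.8
tcp_pos: [0.5966, 0.0184, 0.1394]
ee_rot: [[0.001, -1.0, 0.002], [-1.0, -0.001, -0.0], [0.0, -0.002, -1.0]]
wrist_force: [-1.4, 0.1, 5.5]
gripper_width: 0.004
gripper_force: 3.0
```

```bash
python3 f.py
python3 - <<'E'
from h import *
from station import r
go(r.sense(),[.597,.0185,.1385],270)
c=r.capture('side')
a=np.load('pics/side3.npz')
b=np.hstack([cv2.resize(p[160:280,205:355,::-1],None,fx=2.6,fy=4,interpolation=cv2.INTER_CUBIC) for p in (a['pixels'],c['pixels'])])
cv2.imwrite('pics/s7.png',b)
E
```

```text
[-2.11  0.43  6.01] [0.53 0.45 0.51]
((0.09410060124044861, -0.043116434473102316), 0.9001436268841779)
t 24.2 at [0.5965 0.0184 0.1394] yaw -89.97 F [-2.51 -0.06  6.65] -> shift [-0.1 -0.5  0.9] rot [-0.002 -0.     0.001]
```

View pics/s7.png

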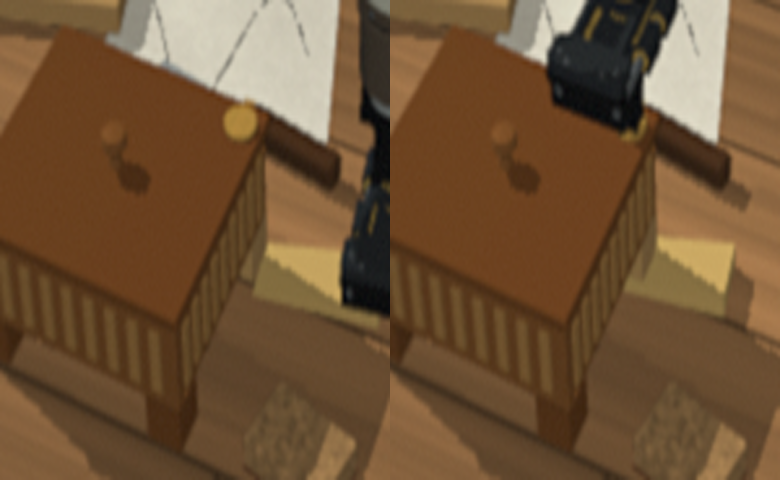

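The casket is level and in place, the wedge lies flat under the foot, and the finger holds about 6 N. Rocking took only about 3 N, so the wedge must carry the rest.

```bash
python3 -c "
from station import r
print(r.finish_job())"
```

```text
the job is handed in; nothing more can be done
None
```

I handed the job in at about 24 s with the wedge under the short foot, the casket level and in its place, and a fingertip holding the brass disc down with about 6 N; no verdict was shown.

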